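# Screw the metal lid onto the sample canister until snug

### The job

Close the canister clamped on the worktop: pick up the metal lid by its finger bar, set it level on the threaded mouth and screw it down clockwise until it bears snugly on the seal - stop when the turning torque has risen to about 0.25 N m, and never overtighten it. Then let go of the lid and leave the beaker, the small bottle and the round dish where they are.

Things in the scene. Friction and masses are not known exactly. Their poses are not given: they have to be found in the camera images.
- canister: White plastic canister, 84 mm across, upright in an aluminium ring on a 130 x 110 mm base plate fixed to the worktop. Origin: centre of its underside, 10 mm above the worktop, z up. Its neck (50 mm across, 59 mm over the thread) ends in a rim at z = 90 mm. Clamped in rubber: turning the lid twists it 19 deg per N m, and it springs back.
- mouth (a point): Centre of the neck's rim, 90 mm above the canister's origin; axes as the canister's. A sprung rubber seal ring on the rim stands 3.5 to 6.5 mm above it, differently each time and not measured. With the lid snug, the skirt's lower edge is 14 to 18 mm below this point, depending on the seal.
- thread: Three-start thread on the neck, fixed to the canister, with its origin and axes. Three ridges 3 mm thick start at yaw 0, 120 and -120 deg, centred 4 mm below the rim, and each falls clockwise (seen from above) over 125 deg at 24 mm a turn, thinner from below over its first 20 deg. It closes clockwise and takes the lid from any yaw.
- lid: Grey metal screw lid, loose, right way up, 71 mm across, 24 mm high, 200 to 325 g. Finger bar on top: 46 mm long (lid's x), 15 mm wide (y), z 24 to 50 mm. Origin: centre of the skirt's lower edge, z up. Three inner lugs 4 mm thick, at z = 4 mm, at lid yaw 0, 120, -120 deg; they catch under the ridges when turned past the ridge starts 7.5 mm below the rim.
- lid_grip (a point): Middle of the finger bar, 38 mm above the lid's origin; axes as the lid's. Turning takes under 0.1 N m until the lid meets the seal, 20 to 75 deg past the ridge starts, then the torque climbs within some 30 deg: 0.25 N m is snug (lugs pull about 15 N), 0.5 N m is too much. The lid sinks 0.67 mm per 10 deg. Let go, a snug lid stays.
- beaker: Small clear beaker, 53 mm across, 69 mm high, loose; leave it alone. Origin: centre of its underside.
- small_bottle: Small white bottle with a screw cap, 36 mm across, 76 mm high, loose; leave it alone. Origin: centre of its underside.
- petri_dish: Round flat dish, 57 mm across, 15 mm high, loose; leave it alone. Origin: centre of its underside.

How it is judged:
By the outcome, as a careful person would: the job done as asked, in the order asked, and still so for the second after the job is handed in, with the robot touching nothing.
It also fails if it takes over 58 s, if anything falls off the work surface, if the arm or the gripper's body presses on something with over 40 N, if the wrist force passes 120 N, or if a joint passes its speed limit or range.

### The arm

A 6-joint arm with a two-finger parallel gripper is mounted at the origin on a cart in front of the work surface, level with it; the furniture and walls round the work are solid. World frame = base frame: x ahead of the robot, y to its left, z up, the work surface at z = 0. Lengths are in m, angles in rad, forces in N, time in s.
With the tool pointing down it reaches from about 0.425 to 0.925 m from the base axis. Payload 12.5 kg.
Tool frame: the origin (TCP) lies on the centre line of the jaws, within the pads' length; the fingertips stand 17 mm ahead of it and the grasp point (between the pads) lies 2 mm behind it; z points along the fingers, x is the direction in which the jaws open and shut, and the axes are right-handed (so a half turn about z gives the same grasp; the last joint's range is limited). The gripper opens to 85 mm and grips with 20 to 120 N. Pads are 22 mm wide; open, the fingers measure 114 mm over their backs; the gripper's body (76 mm by 85 mm) begins 54 mm behind the grasp point. The pads swing forward as they close: fully open they stand 13 mm farther back than shut.
Start: joints at [-1.435, 0.491, 1.559, -0, 1.092, -0.106], TCP at [0.15, -0.607, 0.22] pointing down, gripper open.
Joint ranges: [-3.1, 3.1], [-0.84, 2.19], [0.05, 2.79], [-1.13, 4.28], [0.06, 2.93], [-2.69, 2.69]. Speed limits (rad/s): [2.22, 2.22, 2.79, 3.14, 3.14, 3.14].

### API

Orientations are given as a rotation vector (axis times angle).
In Python, from rig import r gives the robot as it stands. The module is installed in compiled form; this text tells all that it offers.
- The arm moves only by the shell command python3 -m jog 'ROWS' [FORCE]. ROWS is JSON, a list of rows, each a list of 7 numbers: the turn, a rotation vector about the tool's x, y, z each as a share of 6 degrees, from -1 to 1, then the shift along the tool's x, y, z each as a share of 0.02 m, from -1 to 1, then the closure, from -1 (fully open) to 1 (shut), so that 0 is half open. In form: [[ax, ay, az, dx, dy, dz, hand], ...]. A call has 1 to 20 rows; each row shifts and turns the commanded pose from where the row before left it, along the tool's axes as they then stand; what a row does not reach is not made up. A row lasts 1/12 s, in which the tool goes at most 41.7 mm and 7.16 degrees, less where a joint would pass 70% of its speed; a pose out of reach is approached as far as the arm can. A call with a number of a shift or a turn outside -1 to 1 is refused whole. A call with a gripper value outside its range is refused whole. The fingers move at their own pace and stop on an object; FORCE is the grip in N (left out, the last holds). Time passes only in rows, so rows that do not move let the fingers close. It gives the time, the measured TCP pose, the force and the opening at its end, in the units of the state.
- r.observe(): the state, without advancing time (a new reading comes with each control period).
- r.grab_frame(name): name is "scene" or "side" or "wrist"; returns the picture (384x512x3 uint8, red, green, blue); there is no depth.
- r.camera_model(name): a dict with "camera_matrix" (3x3 intrinsics, pixels), "extrinsics" (4x4, takes a point from world to camera coordinates). Camera axes: x right, y down, z forward; pixel columns grow to the right and rows downward; lengths in m; the calibration is good to about 2 mm. A picture is of the moment at which its call begins: read the wrist's pose just before it. camera_model takes no time and is no camera call; for the wrist camera it gives the pose at the moment of the call.
- r.job_done(): hands the job in, once; it reports no verdict.
The state is a dict: "time": time; "qpos": joint angles; "joint_velocities": joint speeds; "effort": joint torques, N m; "eef_pos": TCP position; "ee_rot": TCP orientation; "contact_force": force on the tool from outside, world axes, zero at the start; "torque": the same for the moment, N m; "width": finger opening in m.
Only numpy, scipy, OpenCV 4.12 (cv2) and the standard library are available. Lean on these libraries where they do the work, as an engineer would, in place of code of your own. Each camera call takes 0.05 s, during which the arm holds its last target.

## Working session

There is one attempt and no reset: what is moved stays moved. The work goes in short steps, Python scripts to look and compute and a shell command to move; the robot and the scene stay as the last step left them, time stands still between calls to the robot, and variables do not carry over. Pictures are saved under pics/ and viewed, and the job is handed in when it is done.

```bash
mkdir -p pics
python3 - <<'E'
from rig import r
import cv2,numpy as np
for k,v in r.observe().items(): print(k,np.round(v,4))
for n in("scene","side","wrist"):
    m=r.camera_model(n);print(n,np.round(m["camera_matrix"],1).tolist(),np.round(m["extrinsics"],3).tolist())
    cv2.imwrite(f"pics/a_{n}.png",r.grab_frame(n)[:,:,::-1])
E
```

```text
time 0.0
qpos [-1.4346  0.4916  1.5595  0.      1.0917 -0.1056]
joint_velocities [-0.0021  0.0009 -0.0005 -0.0006 -0.002  -0.0003]
effort [ 1.20000e-03 -6.18447e+01 -2.61591e+01 -1.00000e-04  4.10000e-03
 -0.00000e+00]
eef_pos [ 0.1497 -0.6066  0.2196]
ee_rot [-2.4725e+00  1.9368e+00  1.3000e-03]
contact_force [-0.2405 -0.8282  0.6368]
torque [-0.0394  0.0296  0.023 ]
width 0.0852
scene [[459.0, 0.0, 260.0], [0.0, 459.0, 190.3], [0.0, 0.0, 1.0]] [[-0.562, -0.827, -0.013, 0.267], [-0.361, 0.259, -0.896, 0.281], [0.744, -0.499, -0.444, 0.741], [0.0, 0.0, 0.0, 1.0]]
side [[462.5, 0.0, 253.5], [0.0, 462.5, 191.6], [0.0, 0.0, 1.0]] [[-1.0, 0.011, -0.019, 0.547], [0.022, 0.505, -0.863, 0.089], [0.0, -0.863, -0.505, 1.284], [0.0, 0.0, 0.0, 1.0]]
wrist [[342.3, 0.0, 256.7], [0.0, 342.3, 189.4], [0.0, 0.0, 1.0]] [[0.241, -0.97, -0.001, -0.625], [-0.927, -0.231, 0.294, -0.039], [-0.286, -0.07, -0.956, 0.379], [0.0, 0.0, 0.0, 1.0]]
```

View pics/a_scene.png

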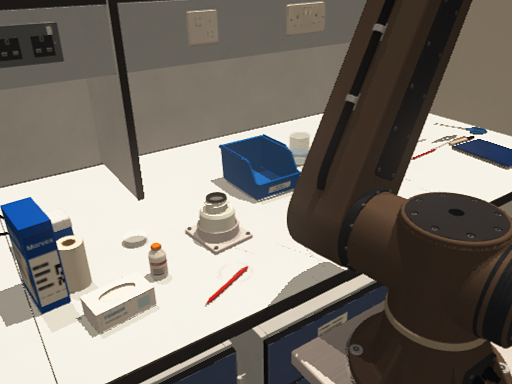

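View pics/a_side.png

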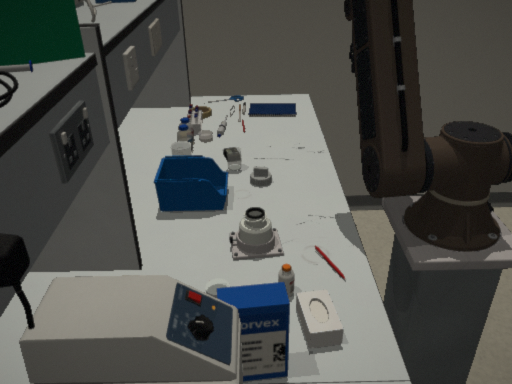

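View pics/a_wrist.png

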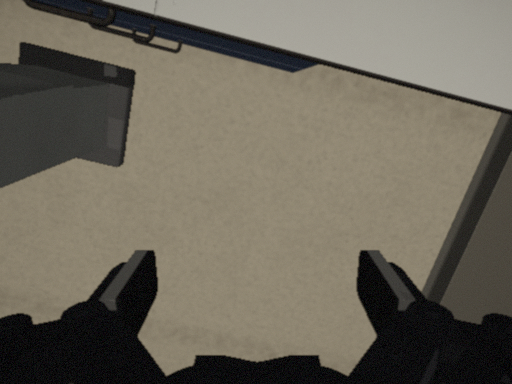

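```bash
cat > h.py <<'E'
import numpy as np,cv2
from rig import r
from scipy.spatial.transform import Rotation as R
def ray(m,u,v):
    K=np.array(m["camera_matrix"]);E=np.array(m["extrinsics"]);Rm=E[:3,:3]
    return -Rm.T@E[:3,3], Rm.T@np.linalg.solve(K,[u,v,1])
def plane(m,u,v,z):
    c,d=ray(m,u,v); return c+d*(z-c[2])/d[2]
def proj(m,p):
    E=np.array(m["extrinsics"]);q=np.array(m["camera_matrix"])@(E[:3,:3]@np.array(p)+E[:3,3]);return q[:2]/q[2]
def tri(a,b):
    A=[];y=[]
    for c,d in(a,b):
        d=d/np.linalg.norm(d);P=np.eye(3)-np.outer(d,d);A.append(P);y.append(P@c)
    return np.linalg.lstsq(np.vstack(A),np.hstack(y),rcond=None)[0]
E
python3 - <<'E'
from h import *
s=r.camera_model("side");c=r.camera_model("scene")
print("cam",ray(s,0,0)[0],ray(c,0,0)[0])
print("can mouth side",plane(s,255.5,214,.103),"scene",plane(c,216,198,.103))
print("lid side bar top",plane(s,260.5,168,.05),"bottom",plane(s,261,180,.0))
im=cv2.imread("pics/a_side.png")
a=cv2.resize(im[140:270,180:340],None,fx=5,fy=5,interpolation=cv2.INTER_CUBIC)[:600]
cv2.imwrite("pics/b1.png",im if 0 else cv2.resize(im[150:260,195:325],(780,600),interpolation=cv2.INTER_CUBIC))
im=cv2.imread("pics/a_scene.png");cv2.imwrite("pics/b2.png",cv2.resize(im[170:270,100:260],(800,500),interpolation=cv2.INTER_CUBIC))
E
```

```text
cam [0.54476016 1.05693134 0.7358763 ] [-0.29941934  0.51774763  0.58413038]
can mouth side [0.54098234 0.08661109 0.103     ] scene [0.53279154 0.08152355 0.103     ]
lid side bar top [ 0.52057526 -0.26428466  0.05      ] bottom [ 0.5192408  -0.27498895  0.        ]
```

View pics/b1.png

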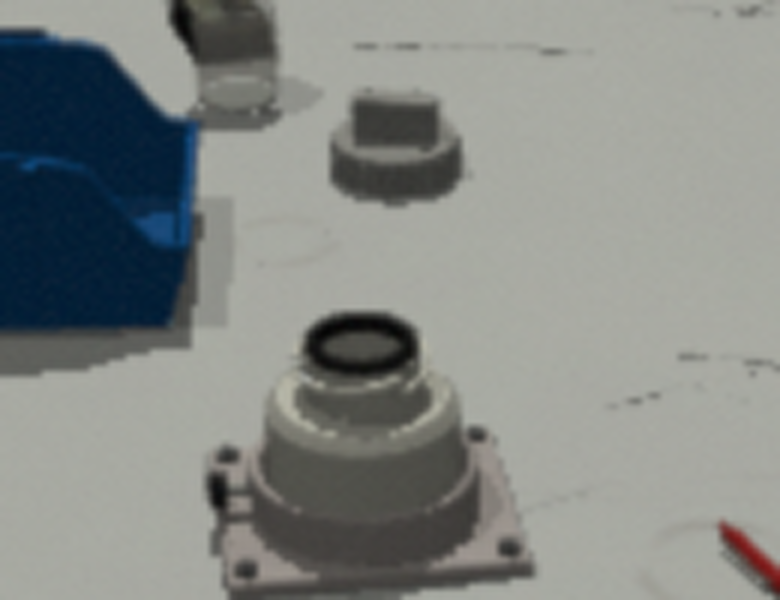

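View pics/b2.png

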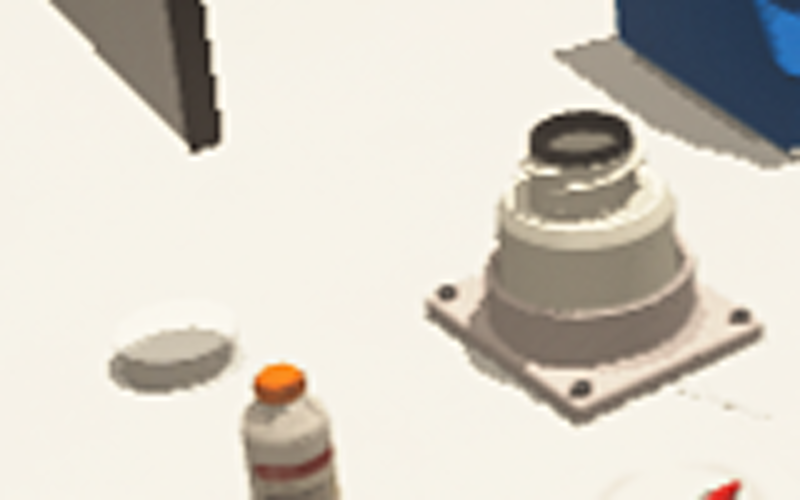

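Run:
```python
from h import *
o=r.observe();Rm=R.from_rotvec(o["ee_rot"]).as_matrix();print(np.round(Rm,3))
w=r.camera_model("wrist");c=ray(w,0,0)[0];print("cam in tool",Rm.T@(c-o["eef_pos"]),"fwd tool",Rm.T@np.array(w["extrinsics"])[2,:3])
print((Rm.T@(np.array([.46,-.26,.24])-o["eef_pos"]))/.02)
```

```text
[[ 0.239 -0.971 -0.   ]
 [-0.971 -0.239  0.001]
 [-0.001 -0.    -1.   ]]
cam in tool [ 0.00038648 -0.07555499 -0.15346131] fwd tool [5.29736572e-04 2.94356608e-01 9.55695509e-01]
[-13.11333621 -19.21583792  -0.99980056]
```

```bash
python3 -m jog '[[0,0,0,-0.65,-0.95,-0.1,-1],[0,0,0,-0.65,-0.95,-0.1,-1],[0,0,0,-0.65,-0.95,-0.1,-1],[0,0,0,-0.65,-0.95,-0.1,-1],[0,0,0,-0.65,-0.95,-0.1,-1],[0,0,0,-0.65,-0.95,-0.1,-1],[0,0,0,-0.65,-0.95,-0.1,-1],[0,0,0,-0.65,-0.95,-0.1,-1],[0,0,0,-0.65,-0.95,-0.1,-1],[0,0,0,-0.65,-0.95,-0.1,-1],[0,0,0,-0.65,-0.95,0,-1],[0,0,0,-0.65,-0.95,0,-1],[0,0,0,-0.65,-0.95,0,-1],[0,0,0,-0.65,-0.95,0,-1],[0,0,0,-0.65,-0.95,0,-1],[0,0,0,-0.65,-0.95,0,-1],[0,0,0,-0.65,-0.95,0,-1],[0,0,0,-0.65,-0.95,0,-1],[0,0,0,-0.65,-0.95,0,-1],[0,0,0,-0.65,-0.95,0,-1]]'
python3 - <<'E'
from h import *
print(r.observe()["qpos"])
for n in("scene","wrist"): cv2.imwrite(f"pics/c_{n}.png",r.grab_frame(n)[:,:,::-1])
E
```

```text
time: 1.82
eef_pos: [0.4569, -0.2624, 0.2401]
ee_rot: [2.473, -1.937, -0.0]
contact_force: [0.9, -0.1, -0.1]
width: 0.0851
[-6.46615525e-01  3.30359480e-01  1.77174786e+00 -1.06516290e-04
  1.03976519e+00  6.82402517e-01]
```

View pics/c_wrist.png

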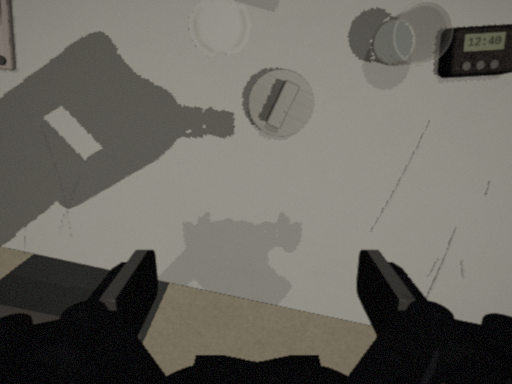

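View pics/c_scene.png

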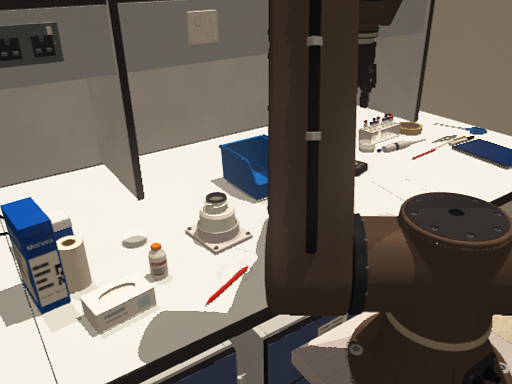

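Run:
```python
from h import *
im=cv2.imread("pics/c_wrist.png");cv2.imwrite("pics/d.png",cv2.resize(im[55:155,220:345],(750,600),interpolation=cv2.INTER_CUBIC))
```

```text
(no output)
```

View pics/d.png

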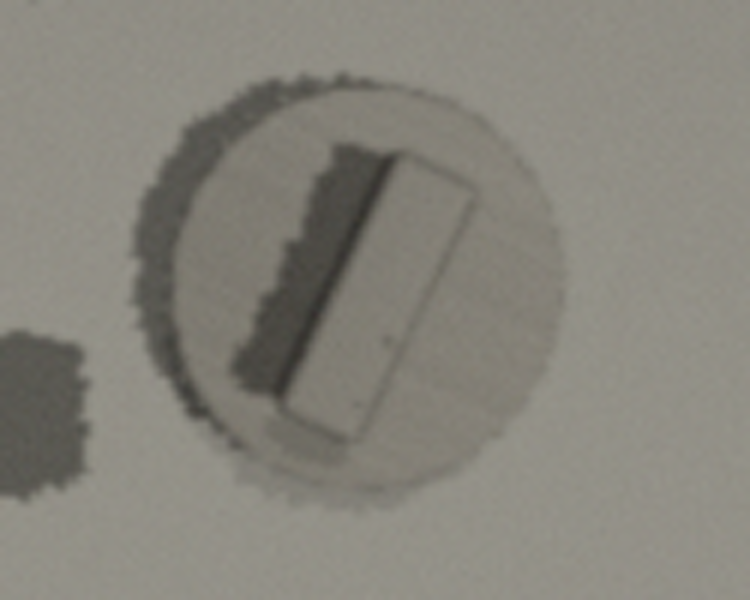

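Run:
```python
from h import *
w=r.camera_model("wrist")
P=[plane(w,220+x/6,55+y/6,.05) for x,y in[(398,152),(476,190),(352,442),(282,403)]]
P=np.array(P);print(P.round(4));c=P.mean(0)
d=(P[0]+P[1]-P[2]-P[3]);yaw=np.degrees(np.arctan2(d[1],d[0]))
print("centre",c,"len",np.linalg.norm(d)/2,"wid",np.linalg.norm(P[0]-P[1]),np.linalg.norm(P[3]-P[2]),"yaw",yaw)
e=[plane(w,220+x/6,55+y/6,.024) for x,y in[(175,280),(566,280),(375,85),(375,490)]]
print("lidtop",np.round(e,4),np.mean(e,0))
print("beaker base",plane(w,392,42,0),"beaker top",plane(w,422,32,.069))
o=r.observe();Rm=R.from_rotvec(o["ee_rot"]).as_matrix()
print("to go",Rm.T@(c-o["eef_pos"])/.02, "tool x yaw",np.degrees(np.arctan2(Rm[1,0],Rm[0,0])))
```

```text
[[ 0.5413 -0.2701  0.05  ]
 [ 0.5387 -0.2838  0.05  ]
 [ 0.4952 -0.275   0.05  ]
 [ 0.4986 -0.2621  0.05  ]]
centre [ 0.51843983 -0.27274899  0.05      ] len 0.043902681035847074 wid 0.013908759949932861 0.013303169830724418 yaw -10.994521371011588
lidtop [[ 0.512  -0.2401  0.024 ]
 [ 0.5287 -0.3062  0.024 ]
 [ 0.5515 -0.2654  0.024 ]
 [ 0.4852 -0.2836  0.024 ]] [ 0.51937066 -0.27383701  0.024     ]
beaker base [ 0.6074555  -0.37236374  0.        ] beaker top [ 0.60797364 -0.37220021  0.069     ]
to go [ 1.28573381 -2.80945419  9.5017167 ] tool x yaw -75.99754527180636
```

```bash
python3 -m jog '[[0,0,-1,0,0,0,-1],[0,0,-1,0,0,0,-1],[0,0,-1,0,0,0,-1],[0,0,-1,0,0,0,-1],[0,0,-1,0,0,0,-1],[0,0,-1,0,0,0,-1],[0,0,-1,0,0,0,-1],[0,0,-1,0,0,0,-1],[0,0,-1,0,0,0,-1],[0,0,-1,0,0,0,-1],[0,0,-1,0,0,0,-1],[0,0,-1,0,0,0,-1],[0,0,-1,0,0,0,-1],[0,0,-1,0,0,0,-1],[0,0,-1,0,0,0,-1],[0,0,-1,0,0,0,-1],[0,0,-1,0,0,0,-1],[0,0,-1,0,0,0,-1],[0,0,-1,0,0,0,-1],[0,0,-1,0,0,0,-1]]'
python3 -m jog '[[0,0,-1,0,0,0,-1],[0,0,-1,0,0,0,-1],[0,0,-1,0,0,0,-1],[0,0,-1,0,0,0,-1],[0,0,-1,0,0,0,-1],[0,0,-0.83,0,0,0,-1],[0,0,0,0,0,0,-1]]'
python3 - <<'E'
from h import *
o=r.observe();print(o["qpos"]);Rm=R.from_rotvec(o["ee_rot"]).as_matrix()
print(np.degrees(np.arctan2(Rm[1,0],Rm[0,0])),Rm.T@(np.array([.519,-.273,.1])-o["eef_pos"])/.02)
E
```

```text
time: 3.58
eef_pos: [0.4559, -0.2639, 0.2401]
ee_rot: [-2.911, -1.18, 0.001]
contact_force: [-0.1, -0.3, -0.2]
width: 0.0855
time: 4.17
eef_pos: [0.4559, -0.2638, 0.2401]
ee_rot: [-2.423, -1.999, 0.0]
contact_force: [0.1, 0.1, 0.1]
width: 0.0852
[-6.49935033e-01  3.30132769e-01  1.77209810e+00 -2.21557592e-04
  1.03960536e+00 -2.02923526e+00]
79.03451397684789 [0.15059716 3.18537911 7.00272681]
```

```bash
python3 -m jog '[[0,0,0,0.05,0.8,0.6,-1],[0,0,0,0.05,0.8,0.7,-1],[0,0,0,0.05,0.8,0.9,-1],[0,0,0,0,0.79,0.9,-1],[0,0,0,0,0,0.9,-1],[0,0,0,0,0,0.9,-1],[0,0,0,0,0,0.6,-1],[0,0,0,0,0,0,-1]]'
python3 - <<'E'
from h import *
m=r.camera_model("wrist");im=r.grab_frame("wrist")[:,:,::-1]
cv2.imwrite("pics/e.png",im);
for p in([.519,-.273,.05],[.519,-.273,.024]): print(proj(m,p))
E
```

```text
time: 4.83
eef_pos: [0.5184, -0.2726, 0.1276]
ee_rot: [-2.427, -1.988, 0.002]
contact_force: [0.4, 0.4, -0.4]
width: 0.0856
[256.16709344 195.33522401]
[256.17457414 185.15998207]
```

View pics/e.png

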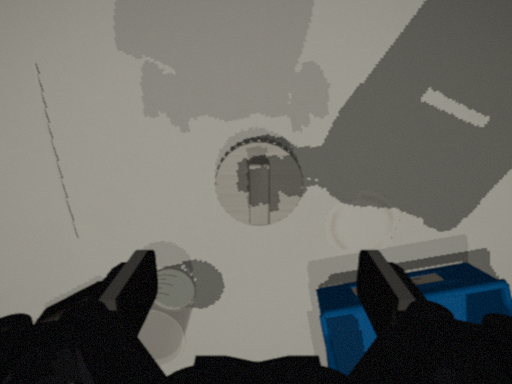

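Run:
```python
from h import *
m=r.camera_model("wrist")
for z in(0,.05,.08):print(plane(m,320,288,z))
print("bar",plane(m,259.3,195,.05), "ends",plane(m,259.3,166,.05),plane(m,259.5,224,.05))
s=r.camera_model("side");
for z in(0,.05,.08,.1):print(z,plane(s,225,176,z),plane(s,228,207,z))
im=cv2.imread("pics/e.png");cv2.imwrite("pics/f.png",cv2.resize(im[125:240,190:330],(730,600),interpolation=cv2.INTER_CUBIC))
o=r.observe();print(o["eef_pos"],np.degrees(o["ee_rot"]))
```

```text
[ 0.6382183  -0.23538751  0.        ]
[ 0.60428462 -0.23949052  0.05      ]
[ 0.58392442 -0.24195232  0.08      ]
bar [ 0.52033508 -0.27125078  0.05      ] ends [ 0.4995118  -0.26716929  0.05      ] [ 0.54229609 -0.27540576  0.05      ]
0 [ 0.63907292 -0.30819448  0.        ] [ 0.62189828 -0.11283314  0.        ]
0.05 [ 0.63266473 -0.21543937  0.05      ] [ 0.61665704 -0.03335209  0.05      ]
0.08 [ 0.62881981 -0.1597863   0.08      ] [0.61351229 0.01433655 0.08      ]
0.1 [ 0.62625654 -0.12268425  0.1       ] [0.61141579 0.04612897 0.1       ]
[ 0.51892154 -0.27285627  0.12918382] [-1.39102937e+02 -1.14030080e+02  7.30972778e-02]
```

View pics/f.png

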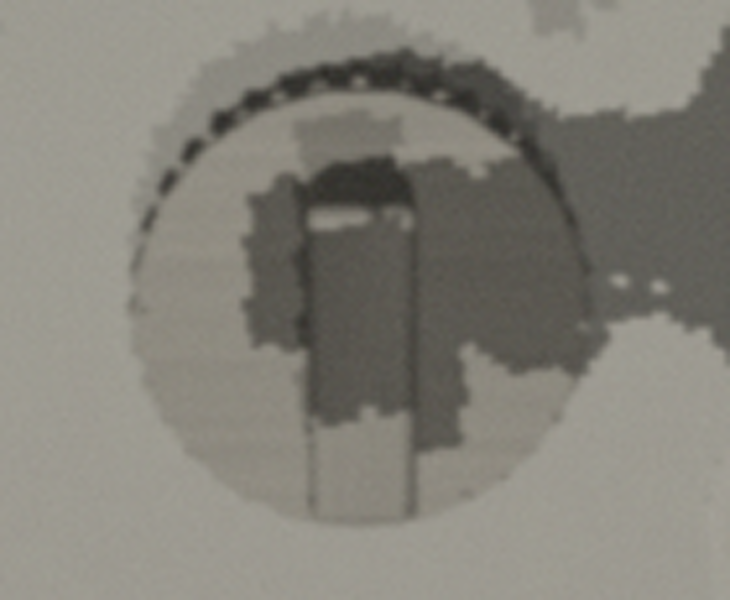

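```bash
python3 -m jog '[[0,0,0,0.04,0.03,0.8,-1],[0,0,0,0,0,0.8,-1],[0,0,0,0,0,0.8,-1],[0,0,0,0,0,0.8,-1],[0,0,0,0,0,0.5,-1],[0,0,0,0,0,0.1,-1],[0,0,0,0,0,0,-1],[0,0,0,0,0,0,-1]]'
```

```text
time: 5.55
eef_pos: [0.5207, -0.2725, 0.0552]
ee_rot: [2.427, 1.993, 0.0]
contact_force: [-0.1, 0.6, 0.1]
width: 0.0851
```

```bash
python3 -m jog '[[0,0,0,0,0,0.3,-1],[0,0,0,0,0,0.15,-1],[0,0,0,0,0,0,0],[0,0,0,0,0,0,1],[0,0,0,0,0,0,1],[0,0,0,0,0,0,1],[0,0,0,0,0,0,1],[0,0,0,0,0,0,1],[0,0,0,0,0,0,1],[0,0,0,0,0,0,1],[0,0,0,0,0,0,1],[0,0,0,0,0,0,1]]' 70
```

```text
time: 6.55
eef_pos: [0.5203, -0.2722, 0.0452]
ee_rot: [2.427, 1.995, -0.0]
contact_force: [0.4, 0.0, -0.9]
width: 0.0
```

Run:
```python
from h import *
print(r.observe()["width"])
for n in("side","wrist"):
    im=r.grab_frame(n)[:,:,::-1];cv2.imwrite(f"pics/g_{n}.png",im if n=="wrist" else cv2.resize(im[120:240,180:340],(800,600)))
```

```text
8.343008675582667e-06
```

View pics/g_wrist.png

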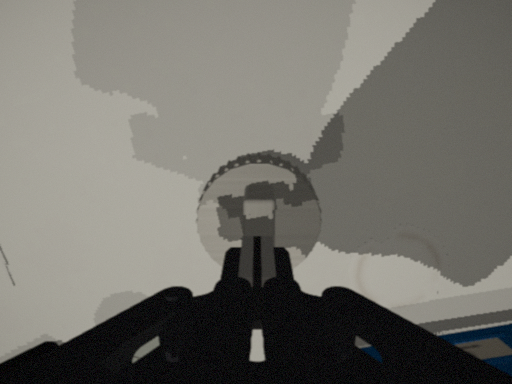

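View pics/g_side.png

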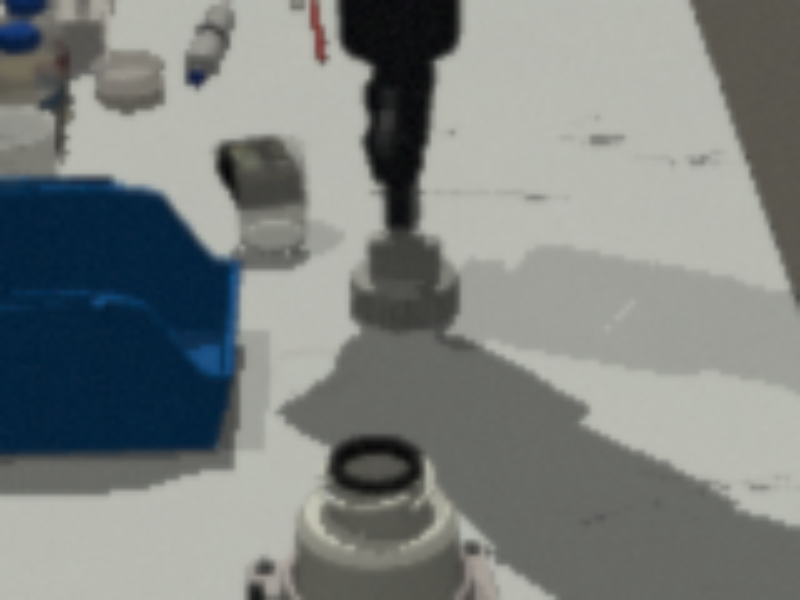

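Run:
```python
from h import *
s=r.camera_model("side");w=r.camera_model("wrist");o=r.observe();print(o["eef_pos"])
for z in(.028,.05,.06,.0452): print(z,proj(s,[.5203,-.2722,z]),proj(w,[.5203,-.2722,z]))
im=cv2.imread("pics/g_side.png")
print(plane(s,180+400/5,120+232/5,.05))
im=r.grab_frame("wrist")[:,:,::-1];cv2.imwrite("pics/h.png",cv2.resize(im[130:330,160:360],(600,600),interpolation=cv2.INTER_CUBIC))
```

```text
[ 0.52029303 -0.27215086  0.04520305]
0.028 [260.60271222 172.88605925] [256.71711724 228.28200214]
0.05 [260.52586761 166.86836391] [256.70298568 246.75631215]
0.06 [260.49055893 164.10334371] [256.6952894 256.8177147]
0.0452 [260.54273108 168.18894099] [256.70636975 242.33228611]
[ 0.52191984 -0.27558093  0.05      ]
```

View pics/h.png

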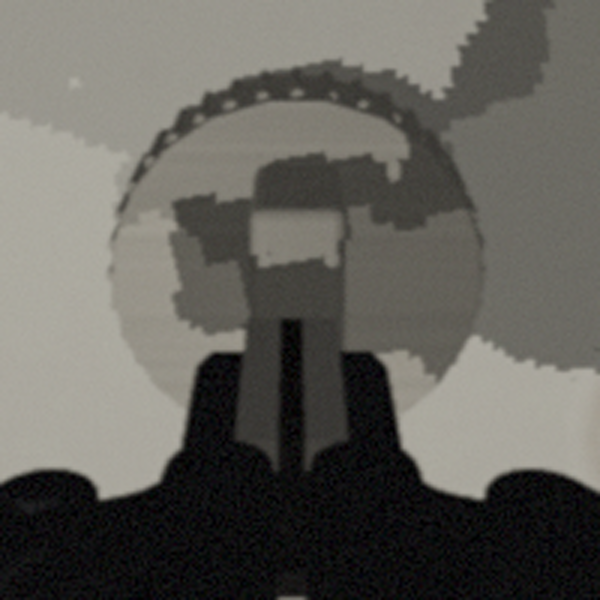

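Run:
```python
from h import *
w=r.camera_model("wrist");o=r.observe();Rm=R.from_rotvec(o["ee_rot"]).as_matrix()
print("near end",[plane(w,259,200,z) for z in(.03,.04,.05)])
print("width at near end mm", [np.linalg.norm(plane(w,160+250/3,200,z)-plane(w,160+342/3,200,z)) for z in(.03,.04,.05)])
print("lid w",[np.linalg.norm(plane(w,160+110/3,130+250/3,z)-plane(w,160+483/3,130+250/3,z)) for z in(.004,.014,.024)])
for t in(-.02,-.01,0,.01,.017): print(t,proj(w,o["eef_pos"]+Rm@[0,-.011,t]),proj(w,o["eef_pos"]+Rm@[0.0075,-.011,t]))
```

```text
near end [array([ 0.50401662, -0.26780415,  0.03      ]), array([ 0.50065387, -0.26721512,  0.04      ]), array([ 0.49729112, -0.2666261 ,  0.05      ])]
width at near end mm [np.float64(0.015956962713854418), np.float64(0.015010735399669049), np.float64(0.014064508085483686)]
lid w [np.float64(0.07558262406127036), np.float64(0.07169937780019252), np.float64(0.06781613153911477)]
-0.02 [256.80652627 239.55093177] [274.37155701 239.58040144]
-0.01 [256.80556082 230.01981527] [273.2922487  230.04765992]
0 [256.80470705 221.59128878] [272.33779594 221.61767631]
0.01 [256.80394665 214.08448712] [271.48771822 214.10956102]
0.017 [256.80346202 209.30017117] [270.94593661 209.32440005]
```

Run:
```python
from h import *
s=r.camera_model("side")
print("front bottom",plane(s,195+397/6,150+203/5.4545,0),"front top edge?",plane(s,195+397/6,150+163/5.4545,.024))
print("bar top near/far edges",plane(s,260.5,150+103/5.4545,.05),plane(s,260.5,150+93/5.4545,.05))
print("body lower edge",[proj(s,[.5203,-.2722+d,.101]) for d in(-.04,0,.04)])
im=r.grab_frame("side")[:,:,::-1];cv2.imwrite("pics/i.png",cv2.resize(im[90:200,210:310],(545,600),interpolation=cv2.INTER_CUBIC))
```

```text
front bottom [ 0.5199085 -0.2272357  0.       ] front top edge? [ 0.51952377 -0.23229115  0.024     ]
bar top near/far edges [ 0.5207238  -0.25815207  0.05      ] [ 0.52041439 -0.270927    0.05      ]
body lower edge [array([260.04866656, 147.24649723]), array([260.34325247, 152.56778673]), array([260.65202913, 158.14541258])]
```

View pics/i.png

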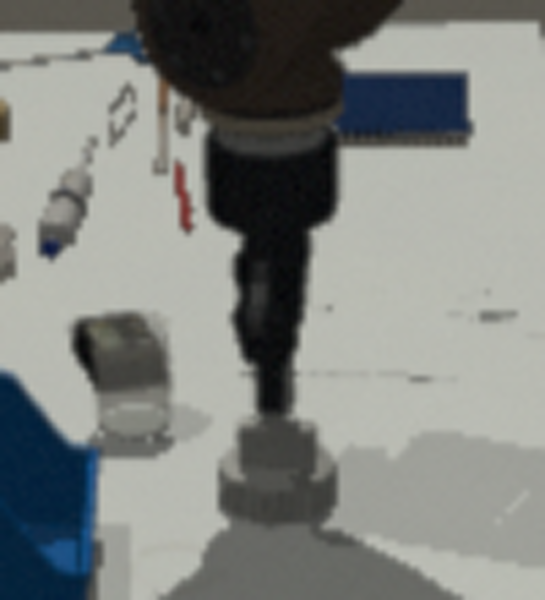

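```bash
python3 -m jog '[[0,0,0,0,0,-0.8,1],[0,0,0,0,0,-0.9,1],[0,0,0,0,0,-0.8,1],[0,0,0,0,0,0,1],[0,0,0,0,0,0,1]]'
python3 - <<'E'
from h import *
o=r.observe();s=r.camera_model("side");w=r.camera_model("wrist");print(o["eef_pos"],o["width"])
Rm=R.from_rotvec(o["ee_rot"]).as_matrix()
for t in(-.017,0,.017): p=o["eef_pos"]+Rm@[0,0,t];print(t,proj(s,p),proj(w,p))
im=r.grab_frame("side")[:,:,::-1];cv2.imwrite("pics/j.png",cv2.resize(im[80:200,210:310],(500,600),interpolation=cv2.INTER_CUBIC))
im=r.grab_frame("wrist")[:,:,::-1];cv2.imwrite("pics/k.png",im)
E
```

```text
time: 7.17
eef_pos: [0.5205, -0.2723, 0.0957]
ee_rot: [2.426, 1.994, 0.001]
contact_force: [-0.5, -0.1, -1.2]
width: 0.0002
[ 0.52050227 -0.27228092  0.09573808] 0.000170471458111201
-0.017 [260.24255294 149.19755964] [256.79478622 259.15836289]
0 [260.29817763 154.05676391] [256.794561   242.29341054]
0.017 [260.3531554  158.85945532] [256.7943754 228.3951974]
```

View pics/j.png

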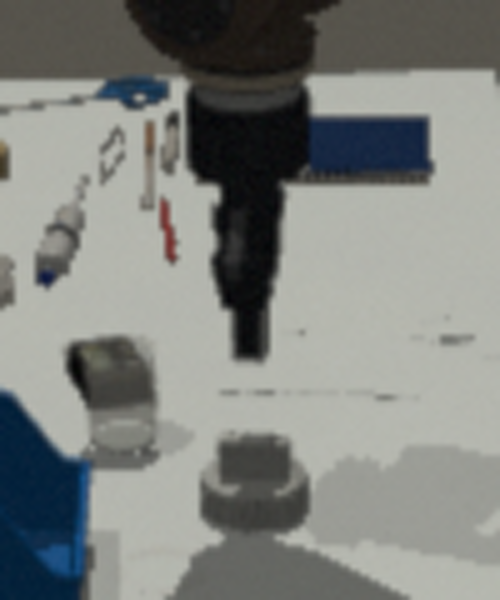

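View pics/k.png

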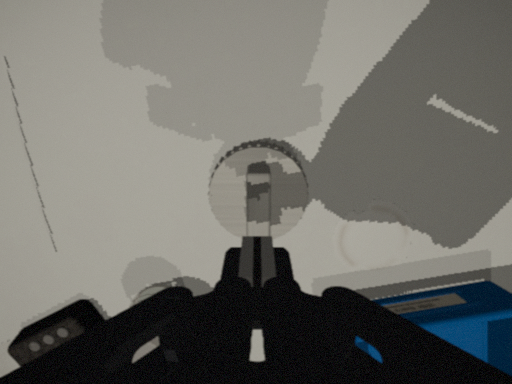

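```bash
python3 -m jog '[[0,0,0,0,0,0,0.2],[0,0,0,0,0,0,0.2],[0,0,0,0,0,0,0.2],[0,0,0,0,0,0,0.2],[0,0,0,0,0,0.5,0.2],[0,0,0,0,0,0.7,0.2],[0,0,0,0,0,0.5,0.2],[0,0,0,0,0,0.4,0.2],[0,0,0,0,0,0,0.2]]'
python3 - <<'E'
from h import *
im=r.grab_frame("side")[:,:,::-1];cv2.imwrite("pics/l.png",cv2.resize(im[80:200,210:310],(500,600),interpolation=cv2.INTER_CUBIC))
im=r.grab_frame("wrist")[:,:,::-1];cv2.imwrite("pics/m.png",im)
E
```

```text
time: 8.02
eef_pos: [0.5196, -0.2717, 0.0512]
ee_rot: [-2.425, -1.993, 0.001]
contact_force: [-0.2, 0.7, -0.0]
width: 0.0339
```

View pics/l.png

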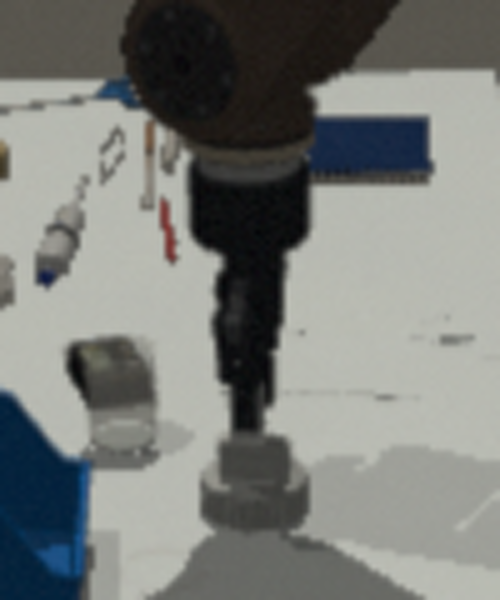

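View pics/m.png

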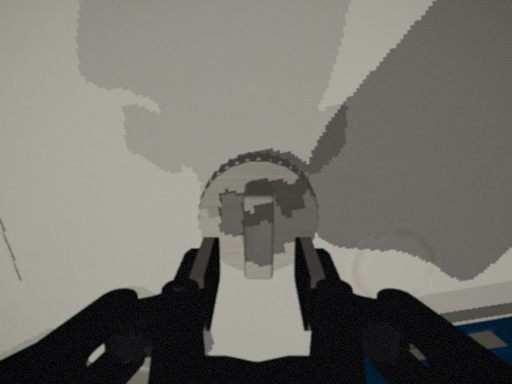

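```bash
python3 -m jog '[[0,0,0,0,0,0.3,0.2],[0,0,0,0,0,0.3,0.2],[0,0,0,0,0,0.2,0.2],[0,0,0,0,0,0.2,0.2],[0,0,0,0,0,0,0.2]]'
python3 - <<'E'
from h import *
im=r.grab_frame("wrist")[:,:,::-1];cv2.imwrite("pics/n.png",im)
E
```

```text
time: 8.53
eef_pos: [0.52, -0.272, 0.0324]
ee_rot: [-2.426, -1.994, 0.001]
contact_force: [-0.9, -0.1, -0.5]
width: 0.0341
```

View pics/n.png

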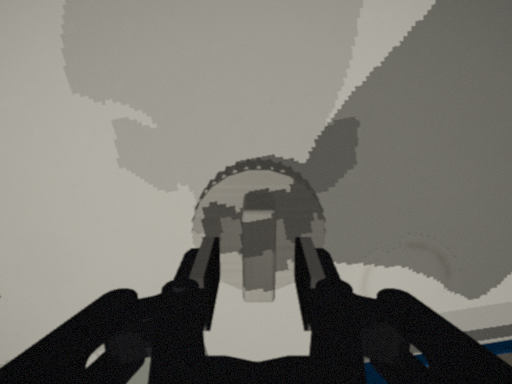

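```bash
python3 -m jog '[[0,0,0,0,0,0.2,0.2],[0,0,0,0,0,0.2,0.2],[0,0,0,0,0,0.1,0.2],[0,0,0,0,0,0.1,0.2],[0,0,0,0,0,0,0.2]]'; python3 -m jog '[[0,0,0,0,0,0.1,0.2],[0,0,0,0,0,0.1,0.2],[0,0,0,0,0,0.1,0.2],[0,0,0,0,0,0,0.2]]'
python3 - <<'E'
from h import *
im=r.grab_frame("wrist")[:,:,::-1];cv2.imwrite("pics/o.png",im)
im=r.grab_frame("side")[:,:,::-1];cv2.imwrite("pics/o2.png",cv2.resize(im[80:200,210:310],(500,600),interpolation=cv2.INTER_CUBIC))
E
```

```text
time: 9.0
eef_pos: [0.5201, -0.2721, 0.0207]
ee_rot: [-2.427, -1.994, 0.0]
contact_force: [-0.3, -0.3, -0.1]
width: 0.0342
time: 9.33
eef_pos: [0.5201, -0.2721, 0.0148]
ee_rot: [-2.427, -1.995, 0.0]
contact_force: [-0.6, 0.0, 0.1]
width: 0.0343
```

View pics/o.png

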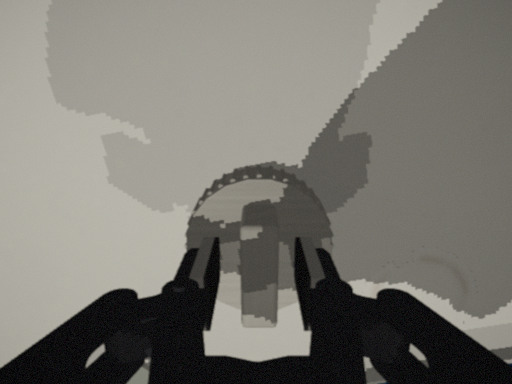

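View pics/o2.png

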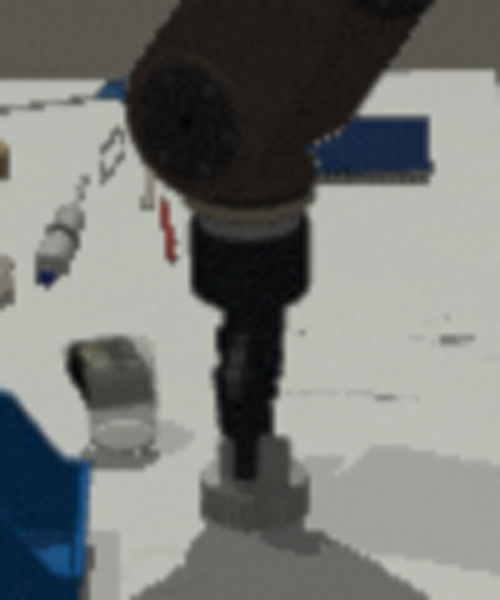

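```bash
python3 -m jog '[[0,0,0,0,-0.1,0,0.2],[0,0,0,0,0,0.1,0.2],[0,0,0,0,0,0.05,0.2],[0,0,0,0,0,0,0.2]]'
python3 - <<'E'
from h import *
im=r.grab_frame("side")[:,:,::-1];cv2.imwrite("pics/p.png",cv2.resize(im[130:195,230:295],(600,600),interpolation=cv2.INTER_CUBIC))
E
```

```text
time: 9.77
eef_pos: [0.5183, -0.2718, 0.0122]
ee_rot: [-2.427, -1.995, 0.0]
contact_force: [0.7, -0.1, -0.1]
width: 0.0341
```

View pics/p.png

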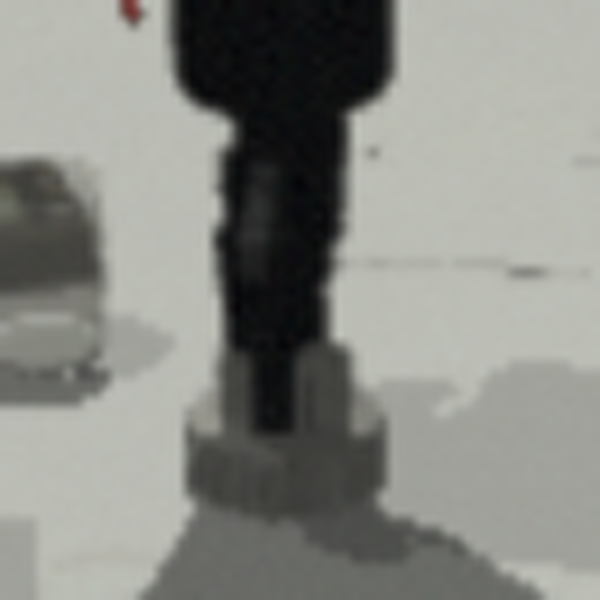

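```bash
python3 -m jog '[[0,0,0,0,0,0,0.5],[0,0,0,0,0,0,1],[0,0,0,0,0,0,1],[0,0,0,0,0,0,1],[0,0,0,0,0,0,1],[0,0,0,0,0,0,1]]' 80
```

```text
time: 10.32
eef_pos: [0.519, -0.272, 0.0134]
ee_rot: [2.425, 1.994, 0.001]
contact_force: [-0.0, 2.3, 12.6]
width: 0.0138
```

```bash
python3 -m jog '[[0,0,0,0,0,-0.05,1],[0,0,0,0,0,-0.1,1],[0,0,0,0,0,-0.4,1],[0,0,0,0,0,-0.8,1],[0,0,0,0,0,-0.9,1],[0,0,0,0,0,-0.9,1],[0,0,0,0,0,-0.9,1],[0,0,0,0,0,-0.9,1],[0,0,0,0,0,-0.9,1],[0,0,0,0,0,-0.9,1],[0,0,0,0,0,-0.9,1],[0,0,0,0,0,-0.4,1],[0,0,0,0,0,0,1]]'
python3 - <<'E'
from h import *
o=r.observe();print(o["qpos"],o["torque"])
im=r.grab_frame("side")[:,:,::-1];cv2.imwrite("pics/q.png",cv2.resize(im[60:190,210:310],(462,600),interpolation=cv2.INTER_CUBIC))
im=r.grab_frame("wrist")[:,:,::-1];cv2.imwrite("pics/q2.png",im)
E
```

```text
time: 11.4
eef_pos: [0.5188, -0.2721, 0.175]
ee_rot: [2.425, 1.993, 0.001]
contact_force: [0.1, 0.7, -1.5]
width: 0.0137
[-5.95688903e-01  4.83404893e-01  1.71078678e+00 -1.09772753e-04
  9.44422770e-01 -1.97159970e+00] [-0.06208428  0.01132901 -0.02491878]
```

View pics/q.png

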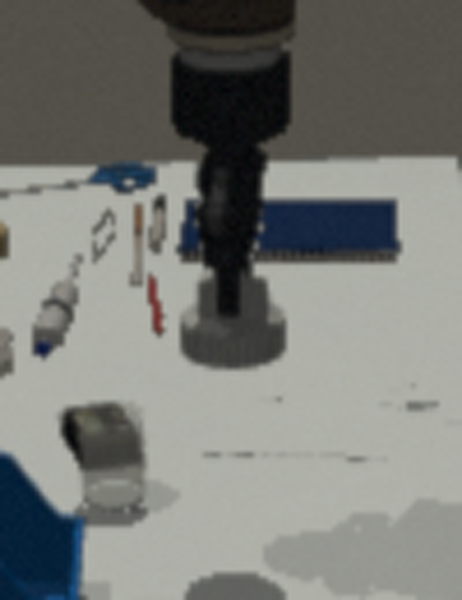

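View pics/q2.png

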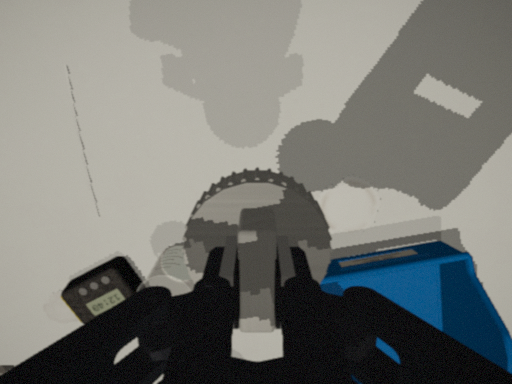

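```bash
python3 -m jog '[[0,0,0,0.5,-0.1,-0.1,1],[0,0,0,0.8,-0.1,-0.1,1],[0,0,0,0.9,-0.1,-0.1,1],[0,0,0,0.9,-0.1,-0.1,1],[0,0,0,0.9,-0.1,-0.1,1],[0,0,0,0.9,-0.1,-0.1,1],[0,0,0,0.9,-0.1,-0.1,1],[0,0,0,0.9,-0.1,-0.05,1],[0,0,0,0.9,-0.1,0,1],[0,0,0,0.9,-0.1,0,1],[0,0,0,0.9,-0.1,0,1],[0,0,0,0.9,-0.1,0,1],[0,0,0,0.8,-0.1,0,1],[0,0,0,0.4,-0.1,0,1],[0,0,0,0,0,0,1],[0,0,0,0,0,0,1]]'
python3 - <<'E'
from h import *
m=r.camera_model("wrist");o=r.observe();print(o["qpos"],o["eef_pos"])
im=r.grab_frame("wrist")[:,:,::-1];cv2.imwrite("pics/s.png",im)
print(proj(m,[.537,.084,.105]))
E
```

```text
time: 12.83
eef_pos: [0.5351, -0.0401, 0.188]
ee_rot: [-2.425, -1.996, 0.001]
contact_force: [-0.1, 0.1, -2.4]
width: 0.0136
[-1.97818664e-01  4.03839120e-01  1.81350441e+00 -2.61040650e-04
  9.24690836e-01 -1.57495477e+00] [ 0.53510324 -0.04010197  0.18799588]
[430.07504333 162.32804265]
```

View pics/s.png

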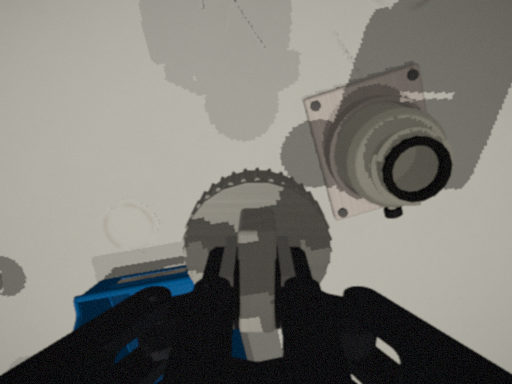

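Run:
```python
from h import *
m=r.camera_model("wrist");o=r.observe()
im=cv2.imread("pics/s.png");sub=im[125:215,365:465]
mask=(sub.max(2)<28).astype(np.uint8)
n,l,st,ce=cv2.connectedComponentsWithStats(mask);k=1+np.argmax(st[1:,4]);
cs,_=cv2.findContours((l==k).astype(np.uint8),cv2.RETR_CCOMP,cv2.CHAIN_APPROX_NONE)
for c in sorted(cs,key=len)[-2:]:
    e=cv2.fitEllipse(c);u,v=e[0][0]+365,e[0][1]+125
    for z in(.100,.105):
        P=np.array([plane(m,p[0][0]+365,p[0][1]+125,z)[:2] for p in c]);A=np.c_[2*P,np.ones(len(P))];s=np.linalg.lstsq(A,(P**2).sum(1),rcond=None)[0]
        print(len(c),(u,v),z,"ctr",s[:2].round(4),"dia",2*np.sqrt(s[2]+s[0]**2+s[1]**2),plane(m,u,v,z))
cv2.imwrite("pics/t.png",cv2.resize(im[55:225,290:470],(635,600),interpolation=cv2.INTER_CUBIC))
cv2.imwrite("pics/t2.png",cv2.resize(im[155:345,170:350],(568,600),interpolation=cv2.INTER_CUBIC))
```

```text
137 (414.8694381713867, 168.1251335144043) 0.1 ctr [0.5414 0.0747] dia 0.03543941659197017 [0.54106136 0.07474715 0.1       ]
137 (414.8694381713867, 168.1251335144043) 0.105 ctr [0.5398 0.0726] dia 0.034705663144407824 [0.53943001 0.07265218 0.105     ]
186 (416.5474967956543, 168.33457565307617) 0.1 ctr [0.5421 0.0758] dia 0.04744585182109455 [0.54145073 0.07593058 0.1       ]
186 (416.5474967956543, 168.33457565307617) 0.105 ctr [0.5404 0.0737] dia 0.0464635117970667 [0.53981131 0.07381111 0.105     ]
```

View pics/t.png

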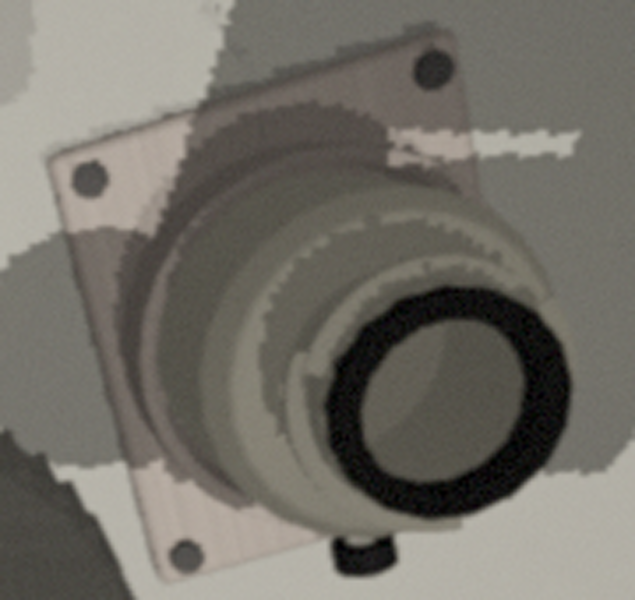

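View pics/t2.png

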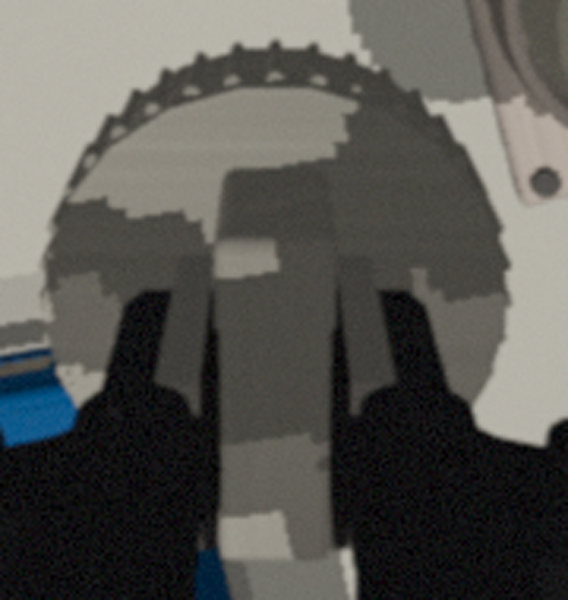

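```bash
python3 -m jog '[[0,0,0,0.5,0.4,0,1],[0,0,0,0.8,0.6,0,1],[0,0,0,0.8,0.6,0,1],[0,0,0,0.8,0.6,0,1],[0,0,0,0.8,0.6,0,1],[0,0,0,0.8,0.6,0,1],[0,0,0,0.8,0.6,0,1],[0,0,0,0.8,0.6,0,1],[0,0,0,0.6,0.5,0,1],[0,0,0,0.2,0.2,0,1],[0,0,0,0,0,0,1],[0,0,0,0,0,0,1]]'
cat > mouth.py <<'E'
from h import *
import sys
m=r.camera_model("wrist");o=r.observe();print(o["eef_pos"])
im=r.grab_frame("wrist")[:,:,::-1];f=sys.argv[1];cv2.imwrite(f"pics/{f}.png",im)
g=proj(m,[.540,.076,.105]).astype(int);print("guess",g)
x0,y0=max(g[0]-60,0),max(g[1]-50,0);sub=im[y0:g[1]+50,x0:g[0]+60]
mask=(sub.max(2)<28).astype(np.uint8)
n,l,st,ce=cv2.connectedComponentsWithStats(mask);k=1+np.argmax(st[1:,4])
cs,_=cv2.findContours((l==k).astype(np.uint8),cv2.RETR_CCOMP,cv2.CHAIN_APPROX_NONE)
for c in sorted(cs,key=len)[-2:]:
    e=cv2.fitEllipse(c)
    for z in(.095,.100,.105):
        P=np.array([plane(m,p[0][0]+x0,p[0][1]+y0,z)[:2] for p in c]);A=np.c_[2*P,np.ones(len(P))];s=np.linalg.lstsq(A,(P**2).sum(1),rcond=None)[0]
        print(len(c),(e[0][0]+x0,e[0][1]+y0),z,"ctr",s[:2].round(4),"dia",2*np.sqrt(s[2]+s[0]**2+s[1]**2))
E
python3 mouth.py u
```

```text
time: 13.88
eef_pos: [0.6658, 0.0737, 0.1877]
ee_rot: [-2.427, -1.994, 0.001]
contact_force: [0.2, -0.6, -3.1]
width: 0.0134
[0.66580472 0.07367471 0.18772457]
guess [221   0]
16 (np.float64(191.5), 19.0) 0.095 ctr [0.5446 0.0539] dia 0.0031700206255583867
16 (np.float64(191.5), 19.0) 0.1 ctr [0.5456 0.0546] dia 0.0031056454378941365
16 (np.float64(191.5), 19.0) 0.105 ctr [0.5466 0.0553] dia 0.003041270250183871
259 (np.float64(222.79797744750977), 8.604925155639648) 0.095 ctr [0.5416 0.0755] dia 0.042513842449677174
259 (np.float64(222.79797744750977), 8.604925155639648) 0.1 ctr [0.5427 0.0758] dia 0.041650492678461826
259 (np.float64(222.79797744750977), 8.604925155639648) 0.105 ctr [0.5437 0.076 ] dia 0.040787142907231344
```

View pics/u.png

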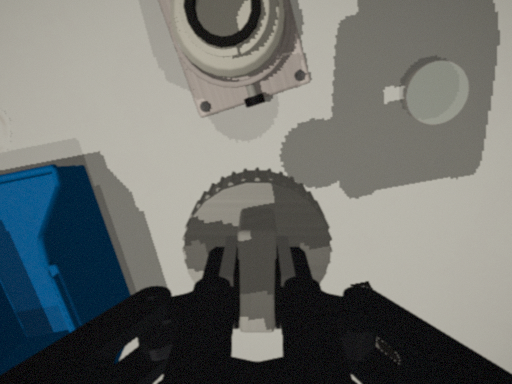

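```bash
python3 -m jog '[[0,0,0,0,-0.6,0,1],[0,0,0,0,-0.7,0,1],[0,0,0,0,-0.2,0,1],[0,0,0,0,0,0,1],[0,0,0,0,0,0,1]]' 
python3 mouth.py v
python3 - <<'E'
from h import *
im=cv2.imread("pics/v.png");cv2.imwrite("pics/v2.png",cv2.resize(im[0:160,140:340],(750,600),interpolation=cv2.INTER_CUBIC))
E
```

```text
time: 14.35
eef_pos: [0.6369, 0.0795, 0.1887]
ee_rot: [2.427, 1.994, 0.001]
contact_force: [0.4, 0.3, -2.4]
width: 0.0135
[0.6369476  0.07950089 0.18868225]
guess [222  51]
204 (np.float64(224.86892318725586), np.float64(55.225887298583984)) 0.095 ctr [0.542  0.0762] dia 0.038616138310504866
204 (np.float64(224.86892318725586), np.float64(55.225887298583984)) 0.1 ctr [0.5425 0.0766] dia 0.03783464572424835
204 (np.float64(224.86892318725586), np.float64(55.225887298583984)) 0.105 ctr [0.5429 0.0769] dia 0.03705315313796717
298 (np.float64(223.36382293701172), np.float64(53.26137161254883)) 0.095 ctr [0.5409 0.0754] dia 0.04621594108754572
298 (np.float64(223.36382293701172), np.float64(53.26137161254883)) 0.1 ctr [0.5413 0.0758] dia 0.04528064779028448
298 (np.float64(223.36382293701172), np.float64(53.26137161254883)) 0.105 ctr [0.5418 0.0762] dia 0.04434535449306093
```

View pics/v2.png

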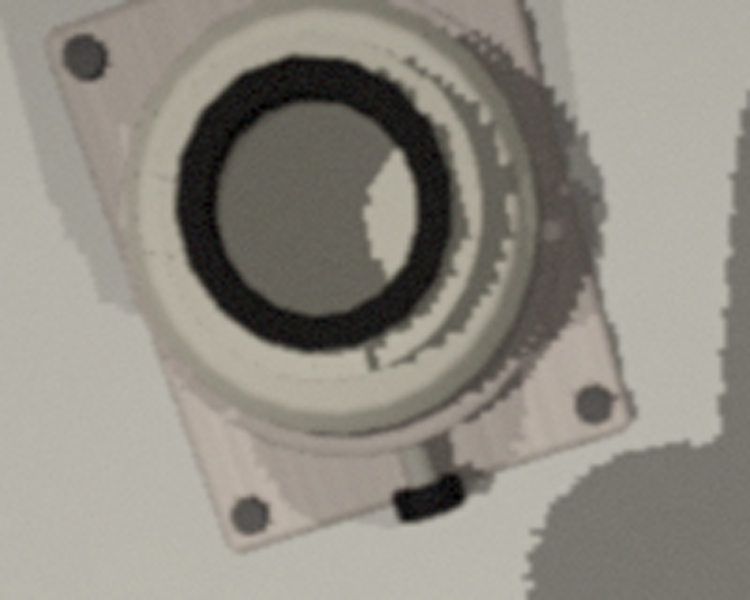

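Run:
```python
from h import *
m=r.camera_model("wrist");o=r.observe();Rm=R.from_rotvec(o["ee_rot"]).as_matrix();p=o["eef_pos"]
for h in(.0366,.0316,.0266,.0216):
    a=[Rm.T@(plane(m,u,v,p[2]+h)-p) for u,v in[(257,230.4),(257,332.4),(170+213/3.156,260),(170+333/3.156,260)]]
    print(h,"y ends",a[0][1],a[1][1],"len",a[1][1]-a[0][1],"mid",(a[0][1]+a[1][1])/2,"x",(a[2][0]+a[3][0])/2,"w",a[3][0]-a[2][0])
    b=[Rm.T@(plane(m,u,v,p[2]+h-.026)-p) for u,v in[(184.3,240),(331.6,240),(257,182.6)]]
    print("   lid dia",b[1][0]-b[0][0],"x",(b[1][0]+b[0][0])/2,"near y",b[2][1],"-> c",b[2][1]+.0345)
```

```text
0.0366 y ends -0.02261258416282244 0.022788437009876976 len 0.04540102117269942 mid 8.79264235272674e-05 x -0.000112649225204574 w 0.014492879768669736
   lid dia 0.06735255060613243 x 0.0005335110052589916 near y -0.0336139474912162 -> c 0.000886052508783805
0.0316 y ends -0.020396110069522654 0.026949111315291287 len 0.04734522138481394 mid 0.003276500622884317 x -0.00011250192281396206 w 0.015113505895408493
   lid dia 0.06971149150178174 x 0.000556262453972025 near y -0.03218645508570313 -> c 0.002313544914296875
0.0266 y ends -0.018179635976222873 0.031109785620705484 len 0.049289421596928354 mid 0.006465074822241306 x -0.00011235462042334925 w 0.015734132022147247
   lid dia 0.07207043239743102 x 0.0005790139026850653 near y -0.03075896268019015 -> c 0.0037410373198098514
0.0216 y ends -0.01596316188292309 0.0352704599261198 len 0.051233621809042895 mid 0.009653649021598357 x -0.00011220731803274469 w 0.01635475814888602
   lid dia 0.07442937329308032 x 0.0006017653513981092 near y -0.02933147027467707 -> c 0.005168529725322932
```

```bash
python3 -m jog '[[0,0,0,-0.1,-0.4,0,1],[0,0,0,-0.2,-0.8,0,1],[0,0,0,-0.2,-0.8,0,1],[0,0,0,-0.2,-0.8,0,1],[0,0,0,-0.2,-0.8,0,1],[0,0,0,-0.1,-0.7,0,1],[0,0,0,-0.1,-0.4,0,1],[0,0,-0.6,0,0,0,1],[0,0,-1,0,0,0,1],[0,0,-1,0,0,0,1],[0,0,-1,0,0,0,1],[0,0,-1,0,0,0,1],[0,0,-0.5,0,0,0,1],[0,0,0,0,0,0,1],[0,0,0,0,0,0,1]]'
python3 - <<'E'
from h import *
o=r.observe();Rm=R.from_rotvec(o["ee_rot"]).as_matrix();print(o["qpos"],o["eef_pos"],o["contact_force"],o["torque"])
print("go",Rm.T@(np.array([.5405,.076,o["eef_pos"][2]])-o["eef_pos"])/.02, np.degrees(np.arctan2(Rm[1,0],Rm[0,0])),Rm[:,2])
im=r.grab_frame("side")[:,:,::-1];cv2.imwrite("pics/w1.png",cv2.resize(im[120:280,180:330],(562,600),interpolation=cv2.INTER_CUBIC))
im=r.grab_frame("scene")[:,:,::-1];cv2.imwrite("pics/w2.png",cv2.resize(im[120:260,130:300],(728,600),interpolation=cv2.INTER_CUBIC))
E
```

```text
time: 15.65
eef_pos: [0.5403, 0.0765, 0.1881]
ee_rot: [1.817, 2.563, 0.0]
contact_force: [0.1, 0.0, -2.6]
width: 0.0141
[ 1.96401873e-02  4.15585495e-01  1.79220494e+00 -1.14269401e-04
  9.33649852e-01 -1.88822611e+00] [0.54031115 0.07650142 0.18814881] [ 0.07188119  0.01760021 -2.58131863] [ 0.02009903 -0.03191342 -0.04994005]
go [-2.67832695e-02  6.17533087e-04  3.68279771e-06] 109.31658073648454 [ 1.54144775e-04 -8.88392524e-05 -9.99999984e-01]
```

View pics/w1.png

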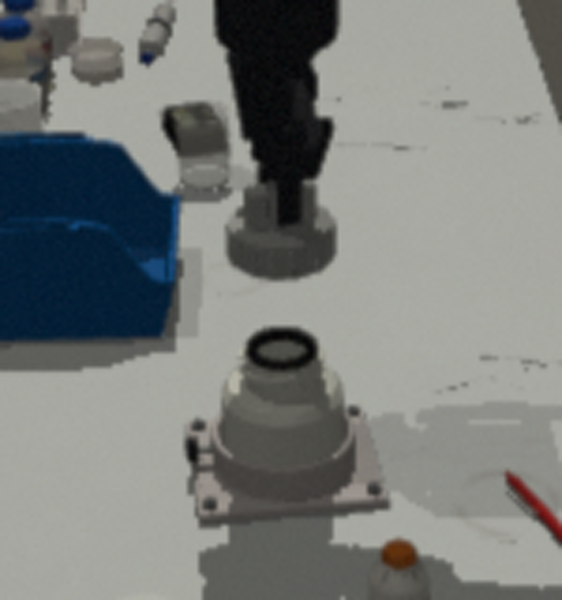

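View pics/w2.png

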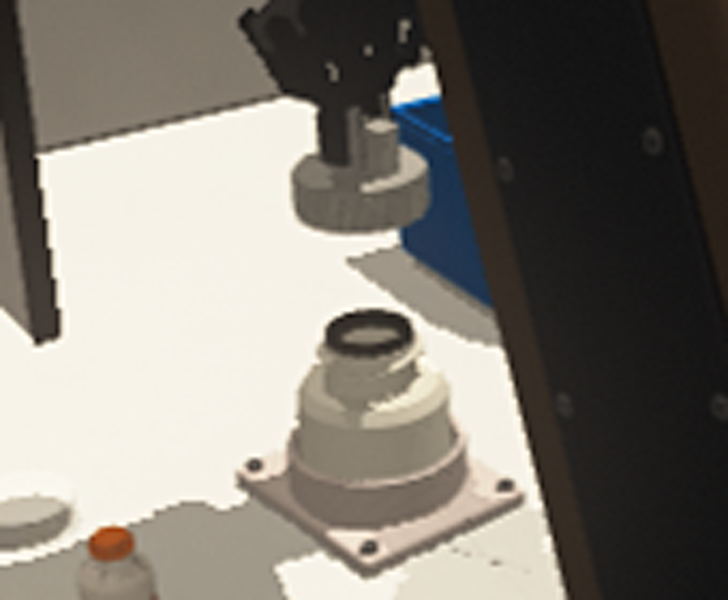

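Run:
```python
from h import *
s=r.camera_model("side");c=r.camera_model("scene")
L=np.array([.5403,.0765,.187]);M=np.array([.5405,.076,.105])
for n,m,lu,mu in(("side",s,180+281/3.75,180+282.5/3.75),("scene",c,130+361/4.28,130+369/4.28)):
    print(n,"pred",proj(m,L),proj(m,M),"obs u lid,mouth",lu,mu,"d per m", (proj(m,M+[.01,0,0])-proj(m,M))[0],(proj(m,M+[0,.01,0])-proj(m,M))[0])
print(proj(s,M)[1],"obs ring v",120+350/3.75, proj(c,M)[1],"obs",120+333/4.28)
print("lid v", proj(s,L)[1],proj(c,L)[1])
```

```text
side pred [255.1360798 182.7236524] [255.615333   211.02751065] obs u lid,mouth 254.93333333333334 255.33333333333331 d per m -3.968148886738561 0.06037895212074318
scene pred [214.22481501 162.59908926] [216.4073621  195.33977079] obs u lid,mouth 214.34579439252337 216.21495327102804 d per m -2.116281235881644 -3.8108680037478564
211.027510653721 obs ring v 213.33333333333331 195.33977079495293 obs 197.803738317757
lid v 182.72365240259373 162.5990892617705
```

```bash
python3 -m jog '[[0,0,0,0,0,0.5,1],[0,0,0,0,0,0.7,1],[0,0,0,0,0,0.7,1],[0,0,0,0,0,0.7,1],[0,0,0,0,0,0.4,1],[0,0,0,0,0,0.2,1],[0,0,0,0,0,0.2,1],[0,0,0,0,0,0,1]]'; python3 -m jog '[[0,0,0,0,0,0.1,1],[0,0,0,0,0,0.1,1],[0,0,0,0,0,0,1]]'
```

```text
time: 16.42
eef_pos: [0.5401, 0.0766, 0.1197]
ee_rot: [-1.815, -2.564, 0.001]
contact_force: [0.3, -0.1, -3.0]
width: 0.0135
time: 16.67
eef_pos: [0.5403, 0.0766, 0.1162]
ee_rot: [1.814, 2.564, 0.0]
contact_force: [0.3, -0.5, -2.3]
width: 0.0137
```

```bash
python3 -m jog '[[0,0,0,0,0,0.1,1],[0,0,0,0,0,0.1,1],[0,0,0,0,0,0,1]]'
python3 - <<'E'
from h import *
im=r.grab_frame("side")[:,:,::-1];cv2.imwrite("pics/x1.png",cv2.resize(im[140:260,190:320],(650,600),interpolation=cv2.INTER_CUBIC))
im=r.grab_frame("scene")[:,:,::-1];cv2.imwrite("pics/x2.png",cv2.resize(im[140:260,150:280],(650,600),interpolation=cv2.INTER_CUBIC))
E
```

```text
time: 16.92
eef_pos: [0.5401, 0.0766, 0.1119]
ee_rot: [-1.815, -2.564, 0.0]
contact_force: [0.1, -0.1, -2.8]
width: 0.0135
```

View pics/x1.png

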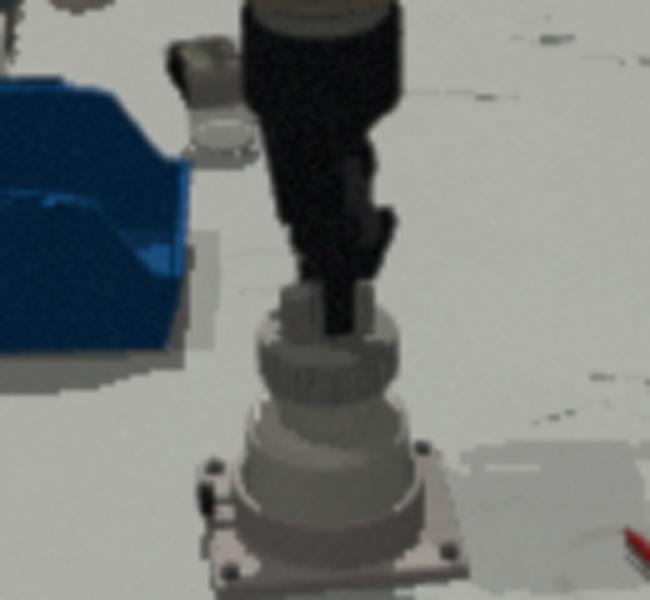

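View pics/x2.png

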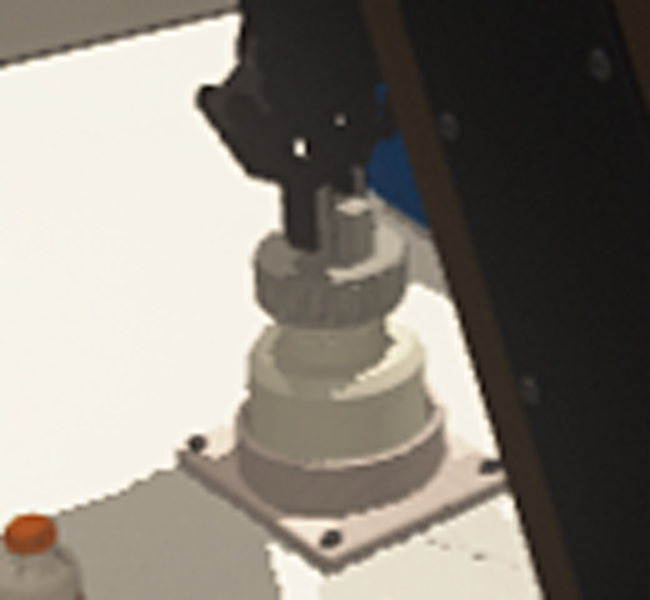

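```bash
python3 -m jog '[[0,0,0,0,0,0.06,1],[0,0,0,0,0,0.06,1],[0,0,0,0,0,0,1]]';  python3 -m jog '[[0,0,0,0,0,0.06,1],[0,0,0,0,0,0.06,1],[0,0,0,0,0,0,1]]'
```

```text
time: 17.27
eef_pos: [0.5401, 0.0766, 0.1096]
ee_rot: [-1.815, -2.564, 0.0]
contact_force: [-0.4, 0.6, -1.8]
width: 0.0137
time: 17.52
eef_pos: [0.5403, 0.0766, 0.1072]
ee_rot: [1.815, 2.564, 0.0]
contact_force: [2.1, 0.3, -1.9]
width: 0.0137
```

```bash
python3 -m jog '[[0,0,0,0,0,0.06,1],[0,0,0,0,0,0,1]]';  python3 -m jog '[[0,0,0,0,0,0.06,1],[0,0,0,0,0,0,1]]'; python3 -c "
from rig import r;o=r.observe();print(o['contact_force'],o['torque'])"
```

```text
time: 17.68
eef_pos: [0.5404, 0.0765, 0.1061]
ee_rot: [1.814, 2.564, 0.0]
contact_force: [1.7, -0.0, -2.6]
width: 0.0134
time: 17.85
eef_pos: [0.5403, 0.0766, 0.1049]
ee_rot: [1.814, 2.564, 0.0]
contact_force: [0.8, -0.7, -2.8]
width: 0.0136
[ 0.81465048 -0.73181158 -2.77957051] [-0.05005954 -0.34221328  0.00045707]
```

```bash
python3 -m jog '[[0,0,0,0,0,0.06,1],[0,0,0,0,0,0,1]]';  python3 -m jog '[[0,0,0,0,0,0.06,1],[0,0,0,0,0,0,1]]'; python3 -c "
from rig import r;o=r.observe();print(o['contact_force'],o['torque'])"
```

```text
time: 18.02
eef_pos: [0.5403, 0.0766, 0.1037]
ee_rot: [1.814, 2.564, 0.0]
contact_force: [2.0, -0.2, -2.7]
width: 0.0135
time: 18.18
eef_pos: [0.5403, 0.0766, 0.1024]
ee_rot: [1.815, 2.564, 0.0]
contact_force: [2.7, -0.0, -2.0]
width: 0.0132
[ 2.65277933 -0.01632078 -2.00259465] [-0.06572941 -0.43556882  0.04512977]
```

```bash
python3 -m jog '[[0,0,0,-0.01,0.035,0,1],[0,0,0,0,0,0,1]]';  python3 -m jog '[[0,0,0,0,0,0.06,1],[0,0,0,0,0,0,1]]'; python3 -c "
from rig import r;o=r.observe();print(o['contact_force'],o['torque'])"; python3 -m jog '[[0,0,0,0,0,0.06,1],[0,0,0,0,0,0,1]]'
```

```text
time: 18.35
eef_pos: [0.5407, 0.0767, 0.1024]
ee_rot: [-1.814, -2.564, 0.001]
contact_force: [0.7, -0.5, -2.5]
width: 0.0137
time: 18.52
eef_pos: [0.5408, 0.0767, 0.1015]
ee_rot: [-1.814, -2.565, 0.0]
contact_force: [-1.4, -0.3, 3.0]
width: 0.0138
[-1.3598822  -0.28113817  3.02715688] [-0.0115548   0.20717906 -0.02023919]
time: 18.68
eef_pos: [0.5409, 0.0767, 0.1011]
ee_rot: [1.814, 2.564, 0.0]
contact_force: [-4.5, 0.4, 12.6]
width: 0.0141
```

```bash
cat > st.py <<'E'
from h import *
o=r.observe();Rm=R.from_rotvec(o["ee_rot"]).as_matrix()
print("t",round(o["time"],2),"yaw",np.degrees(np.arctan2(Rm[1,0],Rm[0,0])).round(2),"q6",o["qpos"][5].round(3),"pos",o["eef_pos"].round(4),"F",o["contact_force"].round(1),"T",o["torque"].round(3),"eff6",o["effort"][5].round(3),"w",o["width"].round(4))
E
python3 -m jog '[[0,0,0.6,0,-0.015,0,1],[0,0,0.6,0,0,0,1]]' >/dev/null; python3 st.py;python3 -m jog '[[0,0,0.6,0,0,0.01,1],[0,0,0.6,0,0,0.01,1]]' >/dev/null; python3 st.py
```

```text
Traceback (most recent call last):
  File "st.py", line 3, in <module>
    print("t",round(o["time"],2),"yaw",np.degrees(np.arctan2(Rm[1,0],Rm[0,0])).round(2),"q6",o["qpos"][5].round(3),"pos",o["eef_pos"].round(4),"F",o["contact_force"].round(1),"T",o["torque"].round(3),"eff6",o["effort"][5].round(3),"w",o["width"].round(4))
                                                                                                                                                                                                                                           ^^^^^^^^^^^^^^^^
AttributeError: 'float' object has no attribute 'round'
Traceback (most recent call last):
  File "st.py", line 3, in <module>
    print("t",round(o["time"],2),"yaw",np.degrees(np.arctan2(Rm[1,0],Rm[0,0])).round(2),"q6",o["qpos"][5].round(3),"pos",o["eef_pos"].round(4),"F",o["contact_force"].round(1),"T",o["torque"].round(3),"eff6",o["effort"][5].round(3),"w",o["width"].round(4))
                                                                                                                                                                                                                                           ^^^^^^^^^^^^^^^^
AttributeError: 'float' object has no attribute 'round'
```

```bash
sed -i 's/o\["width"\].round(4)/round(o["width"],4)/' st.py; python3 st.py
```

```text
t 19.02 yaw 94.87 q6 -1.636 pos [0.5413 0.0766 0.1004] F [1.4 1.1 5.1] T [ 0.061 -0.141  0.072] eff6 -1.138 w 0.0135
```

```bash
for i in 1; do python3 -m jog '[[0,0,0.6,0,0,0.012,1],[0,0,0.6,0,0,0.012,1]]' >/dev/null; python3 st.py; python3 -m jog '[[0,0,0.6,0,0,0.012,1],[0,0,0.6,0,0,0.012,1]]' >/dev/null; python3 st.py; done
```

```text
t 19.18 yaw 87.66 q6 -1.51 pos [0.5409 0.0766 0.0997] F [-0.4  0.6 -1.5] T [0.001 0.    0.002] eff6 -1.258 w 0.0134
t 19.35 yaw 80.46 q6 -1.384 pos [0.5405 0.0766 0.0986] F [ 1.  -0.2 -2.7] T [ 0.034  0.016 -0.003] eff6 -1.243 w 0.0135
```

```bash
for i in 1; do python3 -m jog '[[0,0,0.6,0,0,0.012,1],[0,0,0.6,0,0,0.012,1]]' >/dev/null; python3 st.py; python3 -m jog '[[0,0,0.6,0,0,0.012,1],[0,0,0.6,0,0,0.012,1]]' >/dev/null; python3 st.py; done
```

```text
t 19.52 yaw 73.26 q6 -1.259 pos [0.5405 0.0766 0.0981] F [ 0.3 -0.3 -2.1] T [ 0.018 -0.017  0.04 ] eff6 -1.244 w 0.0138
t 19.68 yaw 66.06 q6 -1.133 pos [0.5406 0.0766 0.0978] F [ 0.4 -0.1  1.7] T [ 0.039 -0.017  0.068] eff6 -1.216 w 0.0136
```

```bash
for i in 1; do python3 -m jog '[[0,0,0.6,0,0,0.01,1],[0,0,0.6,0,0,0.01,1]]' >/dev/null; python3 st.py; python3 -m jog '[[0,0,0.6,0,0,0.01,1]]' >/dev/null; python3 st.py; done
```

```text
t 19.85 yaw 58.86 q6 -1.007 pos [0.5409 0.0766 0.0977] F [ 0.1 -0.5  3.8] T [0.007 0.019 0.065] eff6 -1.188 w 0.0137
t 19.93 yaw 55.27 q6 -0.945 pos [0.5409 0.0766 0.0976] F [0.  0.4 5.1] T [0.023 0.04  0.063] eff6 -1.175 w 0.0134
```

```bash
for i in 1; do python3 -m jog '[[0,0,0.6,0,0,0,1],[0,0,0.6,0,0,0,1]]' >/dev/null; python3 st.py; python3 -m jog '[[0,0,0.6,0,0,0,1]]' >/dev/null; python3 st.py;python3 -m jog '[[0,0,0.6,0,0,0,1]]' >/dev/null; python3 st.py; done
```

```text
t 20.1 yaw 48.06 q6 -0.819 pos [0.5409 0.0766 0.0977] F [ 0.4 -0.   3.6] T [-0.004 -0.001  0.019] eff6 -1.189 w 0.0139
t 20.18 yaw 44.47 q6 -0.756 pos [0.541  0.0766 0.0977] F [-0.1  0.1  4.2] T [-0.     0.016  0.031] eff6 -1.188 w 0.0137
t 20.27 yaw 40.87 q6 -0.693 pos [0.5409 0.0766 0.0977] F [ 0.2 -0.2  3.3] T [-0.045  0.016 -0.026] eff6 -1.189 w 0.0138
```

```bash
for i in 1; do python3 -m jog '[[0,0,0.6,0,0,0,1]]' >/dev/null; python3 st.py; python3 -m jog '[[0,0,0.6,0,0,0.005,1]]' >/dev/null; python3 st.py;python3 -m jog '[[0,0,0.6,0,0,0.005,1]]' >/dev/null; python3 st.py; done
```

```text
t 20.35 yaw 37.27 q6 -0.631 pos [0.541  0.0766 0.0977] F [0.  0.  3.6] T [ 0.021 -0.005  0.053] eff6 -1.189 w 0.0139
t 20.43 yaw 33.67 q6 -0.568 pos [0.541  0.0766 0.0976] F [-0.5  0.6  5. ] T [-0.023 -0.02   0.064] eff6 -1.176 w 0.0134
t 20.52 yaw 30.07 q6 -0.505 pos [0.541  0.0766 0.0976] F [0.4 0.4 4.6] T [-0.04   0.087  0.059] eff6 -1.169 w 0.0138
```

```bash
for i in 1; do python3 -m jog '[[0,0,0.6,0,0,0,1]]' >/dev/null; python3 st.py; python3 -m jog '[[0,0,0.6,0,0,0,1]]' >/dev/null; python3 st.py;python3 -m jog '[[0,0,0.6,0,0,0,1]]' >/dev/null; python3 st.py; done
```

```text
t 20.6 yaw 26.48 q6 -0.442 pos [0.5411 0.0766 0.0976] F [-0.1  0.   2.9] T [-0.076 -0.015  0.171] eff6 -1.129 w 0.0133
t 20.68 yaw 22.88 q6 -0.379 pos [0.5411 0.0765 0.0975] F [-0.7 -0.3  3. ] T [ 0.031 -0.064  0.218] eff6 -1.043 w 0.0135
t 20.77 yaw 19.29 q6 -0.317 pos [0.5411 0.0766 0.0975] F [0.9 0.1 2. ] T [ 0.046 -0.169  0.302] eff6 -0.992 w 0.0137
```

```bash
for i in 1; do python3 -m jog '[[0,0,0,0,0,0,1]]' >/dev/null; python3 st.py; python3 -m jog '[[0,0,0,0,0,0,1]]' >/dev/null; python3 st.py;python3 -m jog '[[0,0,0,0,0,0,1]]' >/dev/null; python3 st.py; done
```

```text
t 20.85 yaw 19.29 q6 -0.317 pos [0.5411 0.0766 0.0974] F [1.5 0.  3.9] T [-0.021 -0.168  0.102] eff6 1.182 w 0.0136
t 20.93 yaw 19.55 q6 -0.321 pos [0.541  0.0765 0.0974] F [0.7 0.3 4.8] T [-0.04  -0.151  0.158] eff6 0.457 w 0.0139
t 21.02 yaw 19.55 q6 -0.321 pos [0.541  0.0765 0.0974] F [1.1 0.9 4.6] T [-0.01  -0.164  0.093] eff6 0.144 w 0.0135
```

```bash
python3 -m jog '[[0,0,0,0,0,-0.015,1]]' >/dev/null; python3 st.py; python3 -m jog '[[0,0,0.2,0,0,0,1]]' >/dev/null; python3 st.py;python3 -m jog '[[0,0,0.2,0,0,0,1]]' >/dev/null; python3 st.py
```

```text
t 21.1 yaw 19.52 q6 -0.321 pos [0.541  0.0766 0.0975] F [ 2.6 -0.5 -0.5] T [ 0.041 -0.526  0.13 ] eff6 0.085 w 0.0138
t 21.18 yaw 18.28 q6 -0.299 pos [0.541  0.0765 0.0974] F [2.  0.2 2.5] T [ 0.047 -0.474  0.249] eff6 -0.544 w 0.0139
t 21.27 yaw 16.96 q6 -0.276 pos [0.5409 0.0765 0.0974] F [2.3 0.3 1.8] T [ 0.052 -0.525  0.265] eff6 -0.289 w 0.0138
```

```bash
python3 -m jog '[[0,0,0,0,0,0,1]]' >/dev/null; python3 st.py; python3 -m jog '[[0,0,0,0,0,0,1]]' >/dev/null; python3 st.py; python3 -m jog '[[0,0,0.15,0,0,0,1]]' >/dev/null; python3 st.py
```

```text
t 21.35 yaw 16.94 q6 -0.276 pos [0.5409 0.0765 0.0974] F [ 2.6 -0.6  2.3] T [ 0.009 -0.571  0.155] eff6 0.512 w 0.0136
t 21.43 yaw 17.03 q6 -0.278 pos [0.5409 0.0765 0.0974] F [3.1 0.2 2.8] T [ 0.03  -0.652  0.194] eff6 0.31 w 0.0137
t 21.52 yaw 16.15 q6 -0.262 pos [0.5409 0.0766 0.0974] F [2.8 1.3 2.9] T [ 0.106 -0.615  0.298] eff6 -0.282 w 0.0139
```

```bash
python3 -m jog '[[0,0,0,0,0,0,0.5],[0,0,0,0,0,0,0.3],[0,0,0,0,0,0,0.1],[0,0,0,0,0,0,0],[0,0,0,0,0,0,0],[0,0,0,0,0,-0.2,0],[0,0,0,0,0,-0.5,0],[0,0,0,0,0,-0.8,0],[0,0,0,0,0,-0.9,0],[0,0,0,0,0,-0.9,0],[0,0,0,0,0,-0.9,0],[0,0,0,0,0,-0.9,0],[0,0,0,0,0,-0.5,0],[0,0,0,0,0,0,0],[0,0,0,0,0,0,0]]'
python3 - <<'E'
from h import *
for n,b in(("side",(140,280,190,330)),("scene",(140,260,110,280)),("wrist",(0,384,0,512))):
    im=r.grab_frame(n)[:,:,::-1][b[0]:b[1],b[2]:b[3]];f=min(780/im.shape[1],580/im.shape[0]);cv2.imwrite(f"pics/y_{n}.png",cv2.resize(im,None,fx=f,fy=f,interpolation=cv2.INTER_CUBIC))
E
```

```text
time: 22.77
eef_pos: [0.5405, 0.0765, 0.2096]
ee_rot: [3.11, 0.441, 0.001]
contact_force: [1.0, -0.2, -0.7]
width: 0.0424
```

View pics/y_side.png

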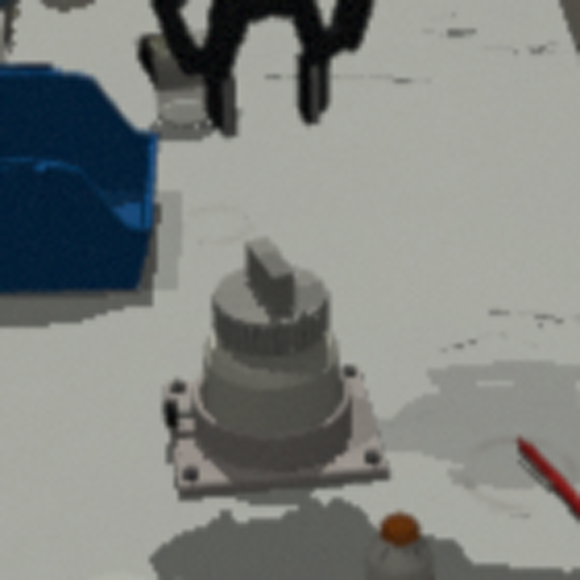

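View pics/y_scene.png

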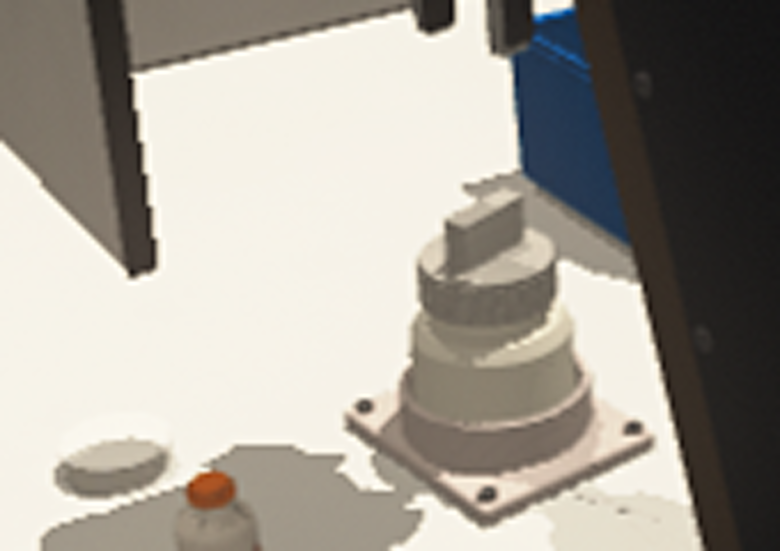

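View pics/y_wrist.png

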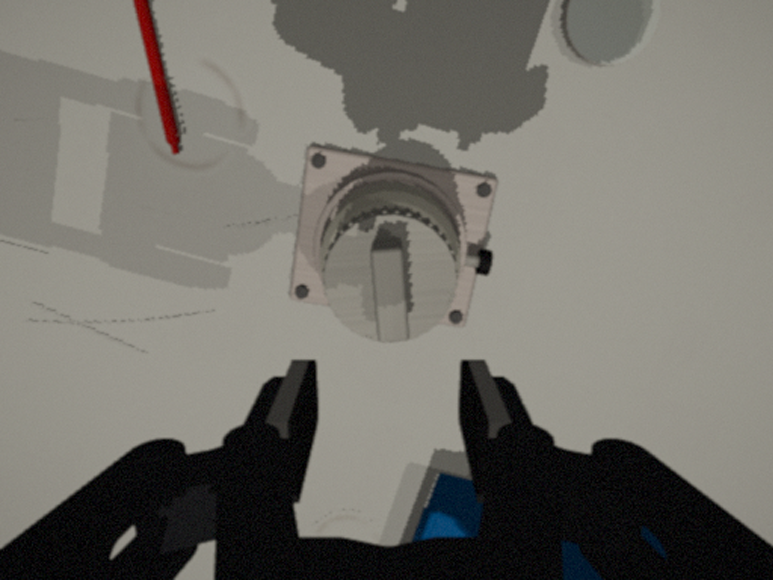

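```bash
python3 st.py; python3 -c "
from rig import r;print(r.job_done())"
```

```text
t 22.92 yaw 16.14 q6 -0.262 pos [0.5402 0.0765 0.2084] F [-0.5 -0.8  0.9] T [-0.055  0.032  0.025] eff6 -0.0 w 0.0428
the job is handed in; nothing more can be done
None
```

The lid is on the canister and screwed down clockwise to a snug torque. I released it and handed the job in at about 22.9 s of the 58 s allowed.

**Torque:** the last turning readings were 0.25, 0.27 and 0.30 N m, with about ±0.04 N m of noise. An earlier step also read 0.30. All are well short of 0.5 N m. Held still between turns, the reading fell to about 0.1–0.2 N m. I did not re-grip the lid to check the torque a second time.

**Final pictures:** the lid looks level and seated, and its bar sits a few degrees off the gripper's line, as expected from the canister springing back. The gripper is open about 11 cm above, touching nothing. The bottle and dish look undisturbed, and so does the beaker, as far as it can be seen past the gripper. I checked these by eye, not by measuring.

**What went wrong or disagreed:**
- **First grasp missed:** the fingers closed on air above the bar. In the pictures the fingertips sat well behind where the stated tool geometry puts them (seen about 17 mm behind the TCP, against 17 mm ahead). I lowered the hand until the side view showed the fingers beside the bar, and the second grasp held.
- **Camera heights:** the cameras disagreed with the arm by about 5–8 mm in height. I found the mouth's position from two wrist views that agreed to under 1 mm, and set the lid's height by contact force.
- **Side force:** a small sideways force of about 2–3 N remained during the last turns.

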